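# Free the seized carriage of a cheese slicer and park it home

### The arm

A 6-joint arm with a two-finger parallel gripper is mounted at the origin on the work surface. World frame = base frame: x ahead of the robot, y to its left, z up, the work surface at z = 0. Lengths are in m, angles in rad, forces in N, time in s.
With the tool pointing down it reaches from about 0.275 to 0.725 m from the base axis. Payload 15.9 kg.
Tool frame: the origin (TCP) lies midway between the tips of the shut fingers; the grasp point (between the pads) lies 19 mm behind it (env.grip_depth is the y of the grasp point in the tool frame, in m); y points along the fingers, x is the direction in which the jaws open and shut, and the axes are right-handed (so a half turn about y gives the same grasp; the last joint's range is limited). The gripper opens to 85 mm and grips with 20 to 120 N. Pads are 22 mm wide; open, the fingers measure 114 mm over their backs; the gripper's body (76 mm by 85 mm) begins 54 mm behind the grasp point. The pads swing forward as they close: fully open they stand 13 mm farther back than shut.
Start: joints at [1.115, 0.213, -0.034, 1.323, 0, 1.571], TCP at [0.22, 0.449, 0.231] pointing down, gripper open.
Joint ranges: [-2.98, 2.98], [-0.74, 1.72], [-1.14, 1.35], [-2.1, 2.04], [-1.57, 1.44], [-3.14, 3.14]. Speed limits (rad/s): [1.89, 1.89, 2.39, 2.57, 3.14, 3.14].

### API

Orientations are given as a rotation vector (axis times angle).
In Python, from cell import env gives the robot as it stands. The module is installed in compiled form; this text tells all that it offers.
- The arm moves only by the tool send_rows, never from a script. Its argument "targets" is a list of rows, each an object with "dp": the shift along the tool's x, y, z in mm, a list of three; "yaw": the turn about the tool's y in degrees; "hand": the opening, from 0 (shut) to 1 (fully open). In form: [{"dp": [x, y, z], "yaw": yaw, "hand": hand}, ...]. A call has 1 to 12 rows; each row shifts and turns the commanded pose from where the row before left it, along the tool's axes as they then stand; what a row does not reach is not made up. A row lasts 1/8 s, in which the tool goes at most 62.5 mm and 10.7 degrees, less where a joint would pass 70% of its speed; a pose out of reach is approached as far as the arm can. A call with a gripper value outside its range is refused whole. The fingers move at their own pace and stop on an object; "newtons" is the grip in N (left out, the last holds). Time passes only in rows, so rows that do not move let the fingers close. It gives the time, the measured TCP pose, the force and the opening at its end, in the units of the state.
- env.get_state(): the state, without advancing time (a new reading comes with each control period).
- env.read_camera(name): name is "scene" or "top" or "wrist"; returns a dict with "pixels" (384x512x3 uint8, blue, green, red), "range_z" (384x512 float32, m along the optical axis (not along the pixel's ray), 0 where there is no reading), "fx", "fy", "cx", "cy" (pixels), "rvec" (rotation vector, rad) and "tvec" (3), from world to camera coordinates, as OpenCV has them. Camera axes: x right, y down, z forward; pixel columns grow to the right and rows downward; lengths in m; the calibration is good to about 2 mm. A picture is of the moment at which its call begins.
- env.job_done(): hands the job in, once; it reports no verdict.
The state is a dict: "clock": time; "joint_pos": joint angles; "dq": joint speeds; "tau": joint torques, N m; "tcp_pos": TCP position; "tool_rot": TCP orientation; "ft_force": force on the tool from outside, world axes, zero at the start; "torque": the same for the moment, N m; "grip_width": opening from 0.0 (shut) to 1.0 (fully open).
Only numpy, scipy, OpenCV 4.12 (cv2) and the standard library are available. Lean on these libraries where they do the work, as an engineer would, in place of code of your own. Each camera call takes 0.05 s, during which the arm holds its last target. There are 200 camera calls.

### The job

The cheese slicer's carriage, the tray with the upright black grip, has seized on its guide. Push it away from you until it lets go, without letting it shoot forward, run it on until it rests right up against the hidden stop at the rear end of its travel, then bring it all the way back and leave it parked right up against the front stop. Find both stops by feel and do not ram them, do not knock against the blade, housing or base, and leave the other things on the counter where they are.

Things in the scene. Friction and masses are not known exactly. Their poses are not given: they have to be found in the camera images.
- slicer: Electric cheese slicer, fixed: aluminium base 410 x 340 mm, 72 mm high, spanning x -205 to +205 and y -140 to +200 mm. Origin on the table, in mid length. x runs along the carriage's guide from the operator's front end (thickness dial) to the rear end; y towards the blade and motor, which stand at y +53 to +200 mm and reach up to 330 mm; z up.
- carriage: Sliding carriage, 0.8 to 1.1 kg: steel tray 180 x 135 mm, its top 123 mm up, with a front fence and a pusher plate. It moves only along x. Origin on the slicer's x axis at table height, same axes as the slicer. It starts seized in mid travel: 11 to 18 N along the guide moves it, after 10 to 15 mm it suddenly lets go, then slides both ways with 2 to 3 N of friction.
- grip (a point): On the axis of the carriage's upright black grip, 26 mm thick, free from 132 to 217 mm above the table; this point is 180 mm up, at carriage x = 0, y = -135 mm. Along the guide nothing stands within 80 mm of it. On the blade side are the pusher plate (y -79 to -85, x +35 to +115 mm, 183 mm high) and the tray's front fence (from y = -90, x = -57 mm, 180 mm high).
- guide (a point): Middle of the dark slot in the slicer's deck, 72 mm up, slot 350 mm long, longer than the travel. Hidden below at each end: a soft spring plunger (10 mm, at most 1.5 N), then a rubber-faced solid stop giving about 0.17 mm per newton. The rear stop halts the carriage origin at slicer x +48 to +82 mm, the front one at -102 to -68 mm; just where differs each time. Over 16 N on a stop is ramming.
- board: Loose wooden board 210 x 150 x 18 mm beside the slicer; origin under its centre. Bystander.
- cheese: Loose block of white cheese 110 x 75 x 60 mm lying on the board; origin under its centre. Bystander.
- tub: Loose white lidded plastic tub, 116 mm in diameter, 108 mm high; origin under its centre. Bystander.
- jar: Loose amber jar with a lid, 70 mm in diameter, 120 mm high; origin under its centre. Bystander.

How it is judged:
By the outcome, as a careful person would: the job done as asked, in the order asked, and still so for the second after the job is handed in, with the robot touching nothing.
It also fails if it takes over 61 s, if anything falls off the work surface, if the arm or the gripper's body presses on something with over 40 N, if the wrist force passes 120 N, or if a joint passes its speed limit or range.

## Working session

There is one attempt and no reset: what is moved stays moved. The work goes in short steps, Python scripts to look and compute and a tool call to move; the robot and the scene stay as the last step left them, time stands still between calls to the robot, and variables do not carry over. Pictures are saved under pics/ and viewed, about 8 in all and at most 12, crops included, and the job is handed in when it is done.

Besides the shell and the picture viewer there is one more tool, called after "Call:" as name(argument=value, ...) on one line, values as JSON. send_rows: Moves the arm, as the interface text tells. Its arguments: {"type":"object","properties":{"targets":{"type":"array"},"newtons":{"type":"number"}},"required":["targets"]}

```bash
mkdir -p pics; cat > h.py <<'E'
from cell import env
import numpy as np, cv2
def cam(n):
    d=env.read_camera(n); R=cv2.Rodrigues(np.array(d['rvec'],float))[0]; return d,R,np.array(d['tvec'],float).ravel()
def cloud(d,R,t):
    v,u=np.mgrid[:384,:512]; z=d['range_z']
    P=np.stack([(u-d['cx'])/d['fx']*z,(v-d['cy'])/d['fy']*z,z],-1)
    return (P-t)@R
E
python3 - <<'E'
from h import *
s=env.get_state()
for k,v in s.items(): print(k,np.round(v,3))
print(np.round(cv2.Rodrigues(np.array(s['tool_rot']))[0],2), env.grip_depth)
a=[]
for n in ('scene','top'):
    d,R,t=cam(n); a.append(d['pixels']); np.savez('%s.npz'%n,pix=d['pixels'],P=cloud(d,R,t),z=d['range_z'])
    print(n,-R.T@t,R[2])
    cv2.imwrite('pics/%s.png'%n,d['pixels'])
E
```

```text
clock 0.0
joint_pos [ 1.115  0.213 -0.035  1.324  0.     1.571]
dq [ 0.     0.    -0.     0.001  0.002 -0.001]
tau [-2.0000e-03 -6.8617e+01  4.8711e+01  1.8000e-02 -0.0000e+00 -0.0000e+00]
tcp_pos [0.22  0.449 0.231]
tool_rot [-1.392 -0.867  0.868]
ft_force [0.028 0.205 0.404]
torque [-0.021  0.022  0.031]
grip_width 1.0
[[ 0.44 -0.   -0.9 ]
 [ 0.9  -0.    0.44]
 [-0.   -1.    0.  ]] -0.0187
scene [1.43347353 0.21412416 1.16866567] [-0.6477148  -0.24672413 -0.72082782]
top [ 0.36467735 -0.16247393  1.04766995] [ 0.1387028   0.01366562 -0.99023976]
```

View pics/scene.png

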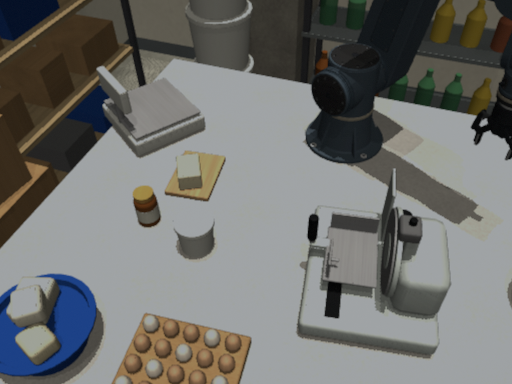

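View pics/top.png

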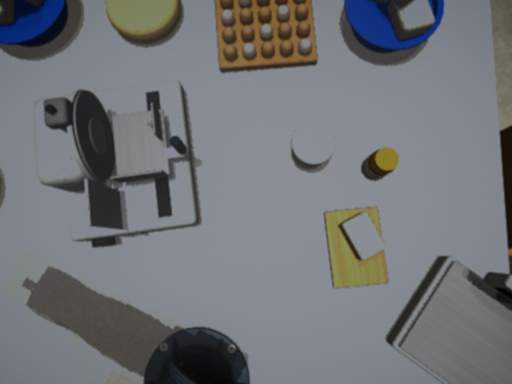

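The top view shows the slicer at left, with its front end towards the robot. The dark slot runs from about (152,95) to (165,215), the black grip is near (178,145), and the blade is on the +y side. The bystanders are well off to the right. Next I'll measure the slicer axis and the grip.

```bash
python3 - <<'E'
from h import *
for n in ('top','scene'):
    f=np.load(n+'.npz'); P=f['P']; pix=f['pix'].astype(int); z=f['z']; g=pix.max(-1)
    X,Y,Z=P[...,0],P[...,1],P[...,2]
    box=(z>0)&(X>.2)&(X<.85)&(Y>-.1)&(Y<.5)
    deck=box&(abs(Z-.072)<.006)
    r=cv2.minAreaRect(P[deck][:,:2].astype(np.float32)*1000); print(n,'deck',deck.sum(),r)
    dk=(deck&(g<60)).astype(np.uint8)
    k,l,st,c=cv2.connectedComponentsWithStats(dk)
    for i in range(1,k):
        if st[i,4]>60:
            q=P[l==i]; m=cv2.minAreaRect(q[:,:2].astype(np.float32)*1000)
            print(' slot',st[i],q.mean(0).round(4),m)
    gr=(box&(Z>.135)&(Z<.225)&(g<60)).astype(np.uint8)
    k,l,st,c=cv2.connectedComponentsWithStats(gr)
    for i in range(1,k):
        if st[i,4]>20:
            q=P[l==i]; print(' black',st[i],q.min(0).round(3),q.max(0).round(3),q.mean(0).round(3))
E
```

```text
top deck 7972 ((577.861572265625, 204.57901000976562), (427.53350830078125, 334.62811279296875), 9.205817222595215)
 slot [147  92  13  18 159] [0.7546 0.1425 0.0721] ((751.3233032226562, 143.08261108398438), (48.832115173339844, 31.7485408782959), 8.46214771270752)
 slot [154 177  17  40 464] [0.4867 0.0998 0.0722] ((485.88836669921875, 100.82089233398438), (103.36709594726562, 38.55691909790039), 9.092772483825684)
 slot [ 93 237  15  10  99] [0.3631 0.2599 0.0694] ((363.45904541015625, 260.05224609375), (21.19542694091797, 37.394840240478516), 7.534718036651611)
 black [  86   91   28  137 1961] [0.399 0.2   0.135] [0.718 0.256 0.225] [0.553 0.227 0.183]
 black [154 106   7  33 117] [0.625 0.097 0.135] [0.702 0.11  0.178] [0.662 0.103 0.156]
 black [170 137  17  17 168] [0.586 0.029 0.137] [0.607 0.052 0.219] [0.594 0.038 0.195]
 black [113 172  54  10 178] [0.512 0.077 0.135] [0.534 0.198 0.178] [0.522 0.138 0.155]
 black [ 56 179  28  11 142] [0.49  0.26  0.136] [0.507 0.325 0.194] [0.496 0.295 0.17 ]
scene deck 6654 ((584.810546875, 208.08566284179688), (433.548828125, 332.8316650390625), 9.943377494812012)
 slot [325 282  18  36 473] [0.7284 0.1409 0.0722] ((728.6716918945312, 141.38438415527344), (103.49971008300781, 38.25044250488281), 9.567458152770996)
 black [384 181  13 116 551] [0.405 0.206 0.135] [0.727 0.283 0.225] [0.593 0.238 0.178]
 black [308 215  10  27 217] [0.592 0.034 0.135] [0.617 0.057 0.219] [0.61  0.046 0.185]
 black [332 215  46  16 426] [0.519 0.082 0.135] [0.544 0.201 0.181] [0.531 0.145 0.155]
```

Call:
send_rows(targets=[{"dp":[0,-20,0],"yaw":9.1,"hand":1},{"dp":[0,-20,0],"yaw":9.1,"hand":1},{"dp":[0,-20,0],"yaw":9.1,"hand":1},{"dp":[0,-20,0],"yaw":9.1,"hand":1},{"dp":[0,-20,0],"yaw":9.1,"hand":1},{"dp":[0,-20,0],"yaw":9.1,"hand":1}])

```text
clock: 0.85
tcp_pos: [0.22, 0.4488, 0.3517]
tool_rot: [-1.568, -0.123, 0.123]
ft_force: [1.1, 0.3, -0.1]
grip_width: 1.003
```

Call:
send_rows(targets=[{"dp":[10,0,-40],"yaw":0,"hand":1},{"dp":[10,0,-40],"yaw":0,"hand":1},{"dp":[10,0,-40],"yaw":0,"hand":1},{"dp":[10,0,-40],"yaw":0,"hand":1},{"dp":[10,0,-40],"yaw":0,"hand":1},{"dp":[10,0,-40],"yaw":0,"hand":1},{"dp":[10,0,-40],"yaw":0,"hand":1},{"dp":[10,0,-40],"yaw":0,"hand":1},{"dp":[10,0,-40],"yaw":0,"hand":1},{"dp":[10,0,-40],"yaw":0,"hand":1},{"dp":[10,0,-40],"yaw":0,"hand":1},{"dp":[10,0,-40],"yaw":0,"hand":1}])

```text
clock: 2.35
tcp_pos: [0.4162, -0.0068, 0.3512]
tool_rot: [-1.567, -0.127, 0.127]
ft_force: [0.6, 0.3, 0.7]
grip_width: 1.0
```

Call:
send_rows(targets=[{"dp":[19,0,2],"yaw":0,"hand":1},{"dp":[19,0,2],"yaw":0,"hand":1},{"dp":[19,0,2],"yaw":0,"hand":1},{"dp":[19,0,2],"yaw":0,"hand":1},{"dp":[19,0,2],"yaw":0,"hand":1},{"dp":[19,0,2],"yaw":0,"hand":1},{"dp":[19,0,2],"yaw":0,"hand":1},{"dp":[19,0,2],"yaw":0,"hand":1},{"dp":[19,10,2],"yaw":0,"hand":1},{"dp":[20,20,1],"yaw":0,"hand":1},{"dp":[0,20,0],"yaw":0,"hand":1},{"dp":[0,20,0],"yaw":0,"hand":1}])

```text
clock: 3.85
tcp_pos: [0.6014, 0.0442, 0.28]
tool_rot: [-1.567, -0.126, 0.128]
ft_force: [-0.4, 0.1, 0.0]
grip_width: 1.002
```

```bash
python3 - <<'E'
from h import *
d,R,t=cam('wrist'); P=cloud(d,R,t); g=d['pixels'].max(-1); s=env.get_state()
print(np.round(s['tcp_pos'],4),np.round(s['joint_pos'],2), s['ft_force'])
cv2.imwrite('pics/w1.png',d['pixels'])
Z=P[...,2]; m=((d['range_z']>0)&(Z>.2)&(Z<.222)&(np.hypot(P[...,0]-.601,P[...,1]-.043)<.05)).astype(np.uint8)
k,l,st,c=cv2.connectedComponentsWithStats(m)
for i in range(1,k):
    if st[i,4]>20: q=P[l==i]; print(st[i],q.min(0).round(3),q.max(0).round(3),q.mean(0).round(3))
E
```

```text
[0.6007 0.0442 0.2776] [0.07 0.44 0.4  1.53 0.   1.48] [-0.10213476 -0.42415303 -2.84058703]
[236 188  32  36 885] [0.586 0.03  0.2  ] [0.612 0.055 0.22 ] [0.599 0.045 0.216]
```

View pics/w1.png

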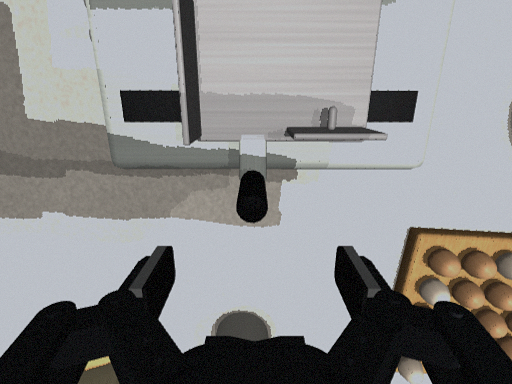

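Seen from the wrist, the grip top at (252,208) is centred between the fingers, and the slot lies level in the image, so the yaw matches the guide. Now I'll descend.

Call:
send_rows(targets=[{"dp":[-1,20,-1],"yaw":0,"hand":1},{"dp":[0,20,0],"yaw":0,"hand":1},{"dp":[0,20,0],"yaw":0,"hand":1},{"dp":[0,20,0],"yaw":0,"hand":1},{"dp":[0,20,0],"yaw":0,"hand":1},{"dp":[0,18,0],"yaw":0,"hand":1},{"dp":[0,0,0],"yaw":0,"hand":1}])

```text
clock: 4.78
tcp_pos: [0.5998, 0.0429, 0.1624]
tool_rot: [-1.567, -0.125, 0.129]
ft_force: [0.9, -0.2, 0.0]
grip_width: 1.0
```

Call:
send_rows(targets=[{"dp":[0,0,0],"yaw":0,"hand":0.2},{"dp":[0,0,0],"yaw":0,"hand":0.2},{"dp":[0,0,0],"yaw":0,"hand":0.2},{"dp":[0,0,0],"yaw":0,"hand":0.2},{"dp":[0,0,0],"yaw":0,"hand":0.2},{"dp":[0,0,0],"yaw":0,"hand":0.2}], newtons=50)

```text
clock: 5.52
tcp_pos: [0.6005, 0.043, 0.1639]
tool_rot: [-1.567, -0.128, 0.127]
ft_force: [-2.5, -0.4, 6.9]
grip_width: 0.293
```

Call:
send_rows(targets=[{"dp":[0,0,0],"yaw":0,"hand":0.2},{"dp":[1,0,0],"yaw":0,"hand":0.2},{"dp":[1,0,0],"yaw":0,"hand":0.2},{"dp":[1,0,0],"yaw":0,"hand":0.2}])

```text
clock: 6.02
tcp_pos: [0.602, 0.0432, 0.1639]
tool_rot: [-1.567, -0.125, 0.129]
ft_force: [-17.5, -2.7, 13.3]
grip_width: 0.29
```

Call:
send_rows(targets=[{"dp":[1,0,0],"yaw":0,"hand":0.2},{"dp":[1,0,0],"yaw":0,"hand":0.2},{"dp":[1,0,0],"yaw":0,"hand":0.2}])

```text
clock: 6.4
tcp_pos: [0.6049, 0.0437, 0.1639]
tool_rot: [-1.567, -0.125, 0.129]
ft_force: [-17.6, -2.6, 13.8]
grip_width: 0.295
```

Call:
send_rows(targets=[{"dp":[1,-0.5,0],"yaw":0,"hand":0.2},{"dp":[1,-0.3,0],"yaw":0,"hand":0.2},{"dp":[1,0,0],"yaw":0,"hand":0.2}])

```text
clock: 6.78
tcp_pos: [0.6075, 0.0441, 0.1639]
tool_rot: [-1.567, -0.124, 0.13]
ft_force: [-14.6, -3.4, 5.2]
grip_width: 0.292
```

Call:
send_rows(targets=[{"dp":[0.6,0,0],"yaw":0,"hand":0.2},{"dp":[0.6,0,0],"yaw":0,"hand":0.2},{"dp":[0.6,0,0],"yaw":0,"hand":0.2},{"dp":[0.6,0,0],"yaw":0,"hand":0.2}])

```text
clock: 7.28
tcp_pos: [0.611, 0.0447, 0.164]
tool_rot: [-1.567, -0.126, 0.128]
ft_force: [-4.2, -1.2, 0.6]
grip_width: 0.291
```

Call:
send_rows(targets=[{"dp":[0.6,0,0],"yaw":0,"hand":0.2},{"dp":[0.6,0,0],"yaw":0,"hand":0.2},{"dp":[0.6,0,0],"yaw":0,"hand":0.2},{"dp":[0.6,0,0],"yaw":0,"hand":0.2}])

```text
clock: 7.78
tcp_pos: [0.6142, 0.0452, 0.164]
tool_rot: [-1.567, -0.127, 0.127]
ft_force: [-2.0, -1.2, -3.6]
grip_width: 0.286
```

It let go after about 10 mm and stayed under control. I'll run it on gently.

Call:
send_rows(targets=[{"dp":[2,0,0],"yaw":0,"hand":0.2},{"dp":[2,0,0],"yaw":0,"hand":0.2},{"dp":[2,0,0],"yaw":0,"hand":0.2},{"dp":[2,0,0],"yaw":0,"hand":0.2},{"dp":[2,0,0],"yaw":0,"hand":0.2},{"dp":[2,0,0],"yaw":0,"hand":0.2},{"dp":[2,0,0],"yaw":0,"hand":0.2},{"dp":[2,0,0],"yaw":0,"hand":0.2},{"dp":[1,0,0],"yaw":0,"hand":0.2},{"dp":[1,0,0],"yaw":0,"hand":0.2}])

```text
clock: 9.02
tcp_pos: [0.632, 0.0481, 0.1641]
tool_rot: [-1.567, -0.127, 0.127]
ft_force: [-2.8, -0.7, -5.8]
grip_width: 0.29
```

Call:
send_rows(targets=[{"dp":[1,0,0],"yaw":0,"hand":0.2},{"dp":[1,0,0],"yaw":0,"hand":0.2},{"dp":[1,0,0],"yaw":0,"hand":0.2},{"dp":[1,0,0],"yaw":0,"hand":0.2},{"dp":[1,0,0],"yaw":0,"hand":0.2}])

```text
clock: 9.65
tcp_pos: [0.6369, 0.0489, 0.1641]
tool_rot: [-1.567, -0.127, 0.127]
ft_force: [-1.7, -0.9, -5.7]
grip_width: 0.289
```

Call:
send_rows(targets=[{"dp":[1,0,0],"yaw":0,"hand":0.2},{"dp":[1,0,0],"yaw":0,"hand":0.2},{"dp":[1,0,0],"yaw":0,"hand":0.2},{"dp":[1,0,0],"yaw":0,"hand":0.2}])

```text
clock: 10.15
tcp_pos: [0.6409, 0.0496, 0.1641]
tool_rot: [-1.567, -0.127, 0.127]
ft_force: [-1.7, -0.8, -6.7]
grip_width: 0.291
```

Call:
send_rows(targets=[{"dp":[1,0.3,0],"yaw":0,"hand":0.2},{"dp":[1,0.3,0],"yaw":0,"hand":0.2},{"dp":[1,0,0],"yaw":0,"hand":0.2},{"dp":[1,0,0],"yaw":0,"hand":0.2}])

```text
clock: 10.65
tcp_pos: [0.6451, 0.0503, 0.164]
tool_rot: [-1.567, -0.128, 0.126]
ft_force: [-1.4, -0.5, 3.6]
grip_width: 0.288
```

Call:
send_rows(targets=[{"dp":[1,0,0],"yaw":0,"hand":0.2},{"dp":[1,0,0],"yaw":0,"hand":0.2},{"dp":[1,0,0],"yaw":0,"hand":0.2}])

```text
clock: 11.02
tcp_pos: [0.6481, 0.0508, 0.164]
tool_rot: [-1.567, -0.128, 0.127]
ft_force: [-1.5, -0.6, 5.6]
grip_width: 0.293
```

Call:
send_rows(targets=[{"dp":[1,0,0],"yaw":0,"hand":0.2},{"dp":[1,0,0],"yaw":0,"hand":0.2}])

```text
clock: 11.28
tcp_pos: [0.6501, 0.0511, 0.164]
tool_rot: [-1.567, -0.128, 0.126]
ft_force: [-2.4, -0.6, 6.4]
grip_width: 0.291
```

Call:
send_rows(targets=[{"dp":[1,0,0],"yaw":0,"hand":0.2},{"dp":[1,0,0],"yaw":0,"hand":0.2}])

```text
clock: 11.52
tcp_pos: [0.6521, 0.0514, 0.164]
tool_rot: [-1.567, -0.128, 0.126]
ft_force: [-2.4, -0.4, 5.9]
grip_width: 0.293
```

Call:
send_rows(targets=[{"dp":[1,0,0],"yaw":0,"hand":0.2},{"dp":[1,0,0],"yaw":0,"hand":0.2}])

```text
clock: 11.78
tcp_pos: [0.654, 0.0518, 0.164]
tool_rot: [-1.567, -0.128, 0.127]
ft_force: [-1.9, -0.8, 5.5]
grip_width: 0.291
```

Call:
send_rows(targets=[{"dp":[1,0,0],"yaw":0,"hand":0.2},{"dp":[1,0,0],"yaw":0,"hand":0.2}])

```text
clock: 12.02
tcp_pos: [0.656, 0.052, 0.164]
tool_rot: [-1.567, -0.128, 0.126]
ft_force: [-2.7, -1.0, 4.5]
grip_width: 0.288
```

Call:
send_rows(targets=[{"dp":[1,0,0],"yaw":0,"hand":0.2},{"dp":[1,0,0],"yaw":0,"hand":0.2}])

```text
clock: 12.28
tcp_pos: [0.6579, 0.0524, 0.164]
tool_rot: [-1.567, -0.128, 0.127]
ft_force: [-1.6, -1.3, 5.7]
grip_width: 0.291
```

Call:
send_rows(targets=[{"dp":[1,0,0],"yaw":0,"hand":0.2},{"dp":[1,0,0],"yaw":0,"hand":0.2}])

```text
clock: 12.52
tcp_pos: [0.6599, 0.0527, 0.164]
tool_rot: [-1.567, -0.128, 0.126]
ft_force: [-1.4, -1.2, 4.9]
grip_width: 0.291
```

Call:
send_rows(targets=[{"dp":[1,0,0],"yaw":0,"hand":0.2},{"dp":[0.8,0,0],"yaw":0,"hand":0.2},{"dp":[0.7,0,0],"yaw":0,"hand":0.2}])

```text
clock: 12.9
tcp_pos: [0.6624, 0.0531, 0.164]
tool_rot: [-1.567, -0.128, 0.126]
ft_force: [-2.6, -0.5, 6.5]
grip_width: 0.291
```

Call:
send_rows(targets=[{"dp":[1,0,0],"yaw":0,"hand":0.2},{"dp":[0.8,0,0],"yaw":0,"hand":0.2},{"dp":[0.7,0,0],"yaw":0,"hand":0.2}])

```text
clock: 13.28
tcp_pos: [0.6649, 0.0535, 0.164]
tool_rot: [-1.567, -0.128, 0.127]
ft_force: [-2.3, -1.4, 5.8]
grip_width: 0.292
```

Call:
send_rows(targets=[{"dp":[1,0,0],"yaw":0,"hand":0.2},{"dp":[0.8,0,0],"yaw":0,"hand":0.2},{"dp":[0.7,0,0],"yaw":0,"hand":0.2}])

```text
clock: 13.65
tcp_pos: [0.6673, 0.0539, 0.164]
tool_rot: [-1.567, -0.128, 0.126]
ft_force: [-3.4, -1.4, 5.7]
grip_width: 0.293
```

Call:
send_rows(targets=[{"dp":[0.8,0,0],"yaw":0,"hand":0.2},{"dp":[0.7,0,0],"yaw":0,"hand":0.2},{"dp":[0.5,0,0],"yaw":0,"hand":0.2}])

```text
clock: 14.02
tcp_pos: [0.6693, 0.0542, 0.164]
tool_rot: [-1.567, -0.128, 0.126]
ft_force: [-1.8, -0.9, 6.1]
grip_width: 0.288
```

Call:
send_rows(targets=[{"dp":[0.8,0,0],"yaw":0,"hand":0.2},{"dp":[0.7,0,0],"yaw":0,"hand":0.2},{"dp":[0.5,0,0],"yaw":0,"hand":0.2}])

```text
clock: 14.4
tcp_pos: [0.6713, 0.0545, 0.164]
tool_rot: [-1.567, -0.128, 0.126]
ft_force: [-3.1, -1.5, 6.0]
grip_width: 0.29
```

Call:
send_rows(targets=[{"dp":[0.8,0,0],"yaw":0,"hand":0.2},{"dp":[0.7,0,0],"yaw":0,"hand":0.2},{"dp":[0.5,0,0],"yaw":0,"hand":0.2}])

```text
clock: 14.78
tcp_pos: [0.6733, 0.0549, 0.164]
tool_rot: [-1.567, -0.128, 0.126]
ft_force: [-2.0, -1.5, 5.1]
grip_width: 0.29
```

Call:
send_rows(targets=[{"dp":[0.8,0,0],"yaw":0,"hand":0.2},{"dp":[0.7,0,0],"yaw":0,"hand":0.2},{"dp":[0.5,0,0],"yaw":0,"hand":0.2}])

```text
clock: 15.15
tcp_pos: [0.6752, 0.0552, 0.164]
tool_rot: [-1.567, -0.128, 0.126]
ft_force: [-2.9, -1.9, 5.2]
grip_width: 0.292
```

Call:
send_rows(targets=[{"dp":[0.8,0,0],"yaw":0,"hand":0.2},{"dp":[0.7,0,0],"yaw":0,"hand":0.2},{"dp":[0.5,0,0],"yaw":0,"hand":0.2}])

```text
clock: 15.52
tcp_pos: [0.6772, 0.0555, 0.164]
tool_rot: [-1.567, -0.128, 0.126]
ft_force: [-3.0, -0.7, 5.4]
grip_width: 0.289
```

Call:
send_rows(targets=[{"dp":[0.8,0,0],"yaw":0,"hand":0.2},{"dp":[0.7,0,0],"yaw":0,"hand":0.2},{"dp":[0.5,0,0],"yaw":0,"hand":0.2}])

```text
clock: 15.9
tcp_pos: [0.6791, 0.0558, 0.164]
tool_rot: [-1.567, -0.128, 0.127]
ft_force: [-2.7, -1.1, 6.1]
grip_width: 0.29
```

Call:
send_rows(targets=[{"dp":[0.8,0,0],"yaw":0,"hand":0.2},{"dp":[0.7,0,0],"yaw":0,"hand":0.2},{"dp":[0.5,0,0],"yaw":0,"hand":0.2}])

```text
clock: 16.27
tcp_pos: [0.681, 0.0561, 0.164]
tool_rot: [-1.567, -0.128, 0.127]
ft_force: [-3.3, 0.0, 6.6]
grip_width: 0.291
```

Call:
send_rows(targets=[{"dp":[0.8,0,0],"yaw":0,"hand":0.2},{"dp":[0.7,0,0],"yaw":0,"hand":0.2},{"dp":[0.5,0,0],"yaw":0,"hand":0.2}])

```text
clock: 16.65
tcp_pos: [0.683, 0.0564, 0.164]
tool_rot: [-1.567, -0.128, 0.127]
ft_force: [-4.0, -1.0, 6.1]
grip_width: 0.292
```

Call:
send_rows(targets=[{"dp":[0.6,0,0],"yaw":0,"hand":0.2},{"dp":[0.5,0,0],"yaw":0,"hand":0.2},{"dp":[0.4,0,0],"yaw":0,"hand":0.2}])

```text
clock: 17.02
tcp_pos: [0.6845, 0.0567, 0.164]
tool_rot: [-1.567, -0.128, 0.127]
ft_force: [-3.3, -1.6, 5.8]
grip_width: 0.289
```

Call:
send_rows(targets=[{"dp":[0.6,0,0],"yaw":0,"hand":0.2},{"dp":[0.5,0,0],"yaw":0,"hand":0.2},{"dp":[0.4,0,0],"yaw":0,"hand":0.2}])

```text
clock: 17.4
tcp_pos: [0.6856, 0.0569, 0.164]
tool_rot: [-1.567, -0.127, 0.127]
ft_force: [-6.9, -2.4, 7.3]
grip_width: 0.293
```

Call:
send_rows(targets=[{"dp":[0.4,0,0],"yaw":0,"hand":0.2},{"dp":[0.3,0,0],"yaw":0,"hand":0.2}])

```text
clock: 17.65
tcp_pos: [0.6861, 0.057, 0.164]
tool_rot: [-1.567, -0.127, 0.127]
ft_force: [-8.6, -2.1, 8.4]
grip_width: 0.29
```

Call:
send_rows(targets=[{"dp":[0,0,0],"yaw":0,"hand":0.2},{"dp":[0,0,0],"yaw":0,"hand":0.2},{"dp":[0,0,0],"yaw":0,"hand":0.2},{"dp":[0,0,0],"yaw":0,"hand":0.2}])

```text
clock: 18.15
tcp_pos: [0.686, 0.057, 0.1639]
tool_rot: [-1.567, -0.127, 0.128]
ft_force: [-8.7, -2.4, 7.7]
grip_width: 0.29
```

Call:
send_rows(targets=[{"dp":[-1,-0.2,0],"yaw":0,"hand":0.2},{"dp":[-2,-0.2,0],"yaw":0,"hand":0.2},{"dp":[-3,0,0],"yaw":0,"hand":0.2},{"dp":[-4,0,0],"yaw":0,"hand":0.2},{"dp":[-4,0,0],"yaw":0,"hand":0.2},{"dp":[-4,0,0],"yaw":0,"hand":0.2},{"dp":[-4,0,0],"yaw":0,"hand":0.2},{"dp":[-4,0,0],"yaw":0,"hand":0.2},{"dp":[-4,0,0],"yaw":0,"hand":0.2},{"dp":[-4,0,0],"yaw":0,"hand":0.2},{"dp":[-4,0,0],"yaw":0,"hand":0.2},{"dp":[-4,0,0],"yaw":0,"hand":0.2}])

```text
clock: 19.65
tcp_pos: [0.6448, 0.0502, 0.164]
tool_rot: [-1.567, -0.127, 0.127]
ft_force: [2.5, -0.6, 4.8]
grip_width: 0.292
```

Call:
send_rows(targets=[{"dp":[-4,0,0],"yaw":0,"hand":0.2},{"dp":[-4,0,0],"yaw":0,"hand":0.2},{"dp":[-4,0,0],"yaw":0,"hand":0.2},{"dp":[-4,0,0],"yaw":0,"hand":0.2},{"dp":[-4,0,0],"yaw":0,"hand":0.2},{"dp":[-4,0,0],"yaw":0,"hand":0.2},{"dp":[-4,0,0],"yaw":0,"hand":0.2},{"dp":[-4,0,0],"yaw":0,"hand":0.2},{"dp":[-4,0,0],"yaw":0,"hand":0.2},{"dp":[-4,0,0],"yaw":0,"hand":0.2},{"dp":[-4,0,0],"yaw":0,"hand":0.2},{"dp":[-3,0,0],"yaw":0,"hand":0.2}])

```text
clock: 21.15
tcp_pos: [0.5983, 0.0426, 0.164]
tool_rot: [-1.567, -0.127, 0.127]
ft_force: [3.0, -1.9, 6.0]
grip_width: 0.29
```

Call:
send_rows(targets=[{"dp":[-4,0,0],"yaw":0,"hand":0.2},{"dp":[-4,0,0],"yaw":0,"hand":0.2},{"dp":[-4,0,0],"yaw":0,"hand":0.2},{"dp":[-4,0,0],"yaw":0,"hand":0.2},{"dp":[-4,0,0],"yaw":0,"hand":0.2},{"dp":[-4,0,0],"yaw":0,"hand":0.2},{"dp":[-4,0,0],"yaw":0,"hand":0.2},{"dp":[-3,0,0],"yaw":0,"hand":0.2},{"dp":[-2,0,0],"yaw":0,"hand":0.2},{"dp":[-1,0,0],"yaw":0,"hand":0.2},{"dp":[-1,0,0],"yaw":0,"hand":0.2},{"dp":[-1,0,0],"yaw":0,"hand":0.2}])

```text
clock: 22.65
tcp_pos: [0.5629, 0.0369, 0.164]
tool_rot: [-1.567, -0.127, 0.127]
ft_force: [2.7, -1.5, 5.3]
grip_width: 0.291
```

Call:
send_rows(targets=[{"dp":[-1,0,0],"yaw":0,"hand":0.2},{"dp":[-1,0,0],"yaw":0,"hand":0.2},{"dp":[-1,0,0],"yaw":0,"hand":0.2},{"dp":[-1,0,0],"yaw":0,"hand":0.2}])

```text
clock: 23.15
tcp_pos: [0.5589, 0.0362, 0.164]
tool_rot: [-1.567, -0.127, 0.127]
ft_force: [2.4, -1.2, 5.8]
grip_width: 0.292
```

Call:
send_rows(targets=[{"dp":[-1,0,0],"yaw":0,"hand":0.2},{"dp":[-1,0,0],"yaw":0,"hand":0.2},{"dp":[-1,0,0],"yaw":0,"hand":0.2},{"dp":[-1,0,0],"yaw":0,"hand":0.2},{"dp":[-0.7,0,0],"yaw":0,"hand":0.2}])

```text
clock: 23.78
tcp_pos: [0.5543, 0.0354, 0.164]
tool_rot: [-1.567, -0.127, 0.127]
ft_force: [2.4, -1.1, 4.6]
grip_width: 0.289
```

Call:
send_rows(targets=[{"dp":[-1,0,0],"yaw":0,"hand":0.2},{"dp":[-1,0,0],"yaw":0,"hand":0.2},{"dp":[-0.8,0,0],"yaw":0,"hand":0.2},{"dp":[-0.7,0,0],"yaw":0,"hand":0.2}])

```text
clock: 24.28
tcp_pos: [0.5508, 0.0349, 0.164]
tool_rot: [-1.567, -0.127, 0.127]
ft_force: [2.5, -2.1, 4.6]
grip_width: 0.295
```

Call:
send_rows(targets=[{"dp":[-1,0,0],"yaw":0,"hand":0.2},{"dp":[-0.8,0,0],"yaw":0,"hand":0.2},{"dp":[-0.7,0,0],"yaw":0,"hand":0.2}])

```text
clock: 24.65
tcp_pos: [0.5484, 0.0345, 0.164]
tool_rot: [-1.567, -0.127, 0.127]
ft_force: [3.4, -0.7, 5.3]
grip_width: 0.293
```

Call:
send_rows(targets=[{"dp":[-0.8,0,0],"yaw":0,"hand":0.2},{"dp":[-0.7,0,0],"yaw":0,"hand":0.2},{"dp":[-0.5,0,0],"yaw":0,"hand":0.2}])

```text
clock: 25.02
tcp_pos: [0.5465, 0.0342, 0.164]
tool_rot: [-1.567, -0.127, 0.127]
ft_force: [2.7, -1.6, 4.7]
grip_width: 0.291
```

Call:
send_rows(targets=[{"dp":[-0.8,0,0],"yaw":0,"hand":0.2},{"dp":[-0.7,0,0],"yaw":0,"hand":0.2},{"dp":[-0.5,0,0],"yaw":0,"hand":0.2}])

```text
clock: 25.4
tcp_pos: [0.5446, 0.0339, 0.164]
tool_rot: [-1.567, -0.127, 0.127]
ft_force: [3.7, -0.9, 5.4]
grip_width: 0.288
```

Call:
send_rows(targets=[{"dp":[-0.8,0,0],"yaw":0,"hand":0.2},{"dp":[-0.7,0,0],"yaw":0,"hand":0.2},{"dp":[-0.5,0,0],"yaw":0,"hand":0.2}])

```text
clock: 25.78
tcp_pos: [0.5427, 0.0336, 0.164]
tool_rot: [-1.567, -0.128, 0.127]
ft_force: [6.1, -0.1, 4.4]
grip_width: 0.292
```

Call:
send_rows(targets=[{"dp":[-0.4,0,0],"yaw":0,"hand":0.2},{"dp":[-0.3,0,0],"yaw":0,"hand":0.2}])

```text
clock: 26.02
tcp_pos: [0.5424, 0.0335, 0.164]
tool_rot: [-1.567, -0.128, 0.127]
ft_force: [7.4, -0.3, 2.2]
grip_width: 0.29
```

Call:
send_rows(targets=[{"dp":[-0.4,0,0],"yaw":0,"hand":0.2},{"dp":[0,0,0],"yaw":0,"hand":0.2},{"dp":[0,0,0],"yaw":0,"hand":0.2}])

```text
clock: 26.4
tcp_pos: [0.5421, 0.0335, 0.164]
tool_rot: [-1.567, -0.128, 0.126]
ft_force: [9.1, 0.3, 1.9]
grip_width: 0.295
```

Call:
send_rows(targets=[{"dp":[0.4,0,0],"yaw":0,"hand":0.2},{"dp":[0.2,0,0],"yaw":0,"hand":0.2},{"dp":[0,0,0],"yaw":0,"hand":0.2}])

```text
clock: 26.78
tcp_pos: [0.5423, 0.0335, 0.164]
tool_rot: [-1.567, -0.128, 0.127]
ft_force: [4.6, -0.2, 5.4]
grip_width: 0.291
```

Call:
send_rows(targets=[{"dp":[0,0,0],"yaw":0,"hand":0.4},{"dp":[0,0,0],"yaw":0,"hand":0.6},{"dp":[0,0,0],"yaw":0,"hand":0.8},{"dp":[0,0,0],"yaw":0,"hand":1},{"dp":[0,0,0],"yaw":0,"hand":1},{"dp":[0,0,0],"yaw":0,"hand":1}])

```text
clock: 27.52
tcp_pos: [0.5421, 0.0335, 0.1639]
tool_rot: [-1.567, -0.127, 0.127]
ft_force: [-0.6, -0.4, -0.6]
grip_width: 0.999
```

```bash
python3 - <<'E'
from h import *
s=env.get_state(); print(np.round(s['tcp_pos'],4),np.round(s['ft_force'],1),s['clock'])
d,R,t=cam('wrist'); cv2.imwrite('pics/w2.png',d['pixels'])
E
```

```text
[0.5421 0.0335 0.1639] [-0.6 -0.4 -0.6] 27.525
```

View pics/w2.png

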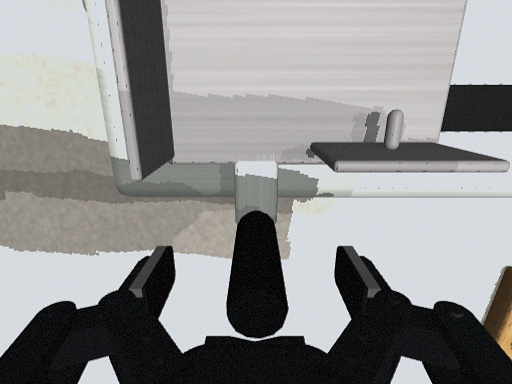

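The pads are open on both sides of the grip, which stands midway between them at about (257,270), and the force reads zero. Lifting straight up.

Call:
send_rows(targets=[{"dp":[0,-10,0],"yaw":0,"hand":1},{"dp":[0,-20,0],"yaw":0,"hand":1},{"dp":[0,-20,0],"yaw":0,"hand":1},{"dp":[0,-20,0],"yaw":0,"hand":1},{"dp":[0,-20,0],"yaw":0,"hand":1},{"dp":[0,-20,0],"yaw":0,"hand":1},{"dp":[0,-20,0],"yaw":0,"hand":1},{"dp":[0,0,0],"yaw":0,"hand":1}])

```text
clock: 28.58
tcp_pos: [0.5428, 0.0335, 0.2957]
tool_rot: [-1.567, -0.13, 0.125]
ft_force: [-0.3, -0.1, -0.3]
grip_width: 1.002
```

```bash
python3 - <<'E'
from h import *
s=env.get_state(); print(np.round(s['tcp_pos'],4),np.round(s['ft_force'],1),s['clock'])
d,R,t=cam('wrist'); P=cloud(d,R,t)
Z=P[...,2]; m=(d['range_z']>0)&(Z>.2)&(Z<.222)&(np.hypot(P[...,0]-.541,P[...,1]-.033)<.04)
q=P[m]; print('grip',q.min(0).round(4),q.max(0).round(4))
d,R,t=cam('scene'); cv2.imwrite('pics/s2.png',d['pixels'])
E
```

```text
[0.5428 0.0335 0.2957] [-0.3 -0.1 -0.3] 28.575
grip [0.5302 0.0209 0.2001] [0.5558 0.0457 0.2198]
```

View pics/s2.png

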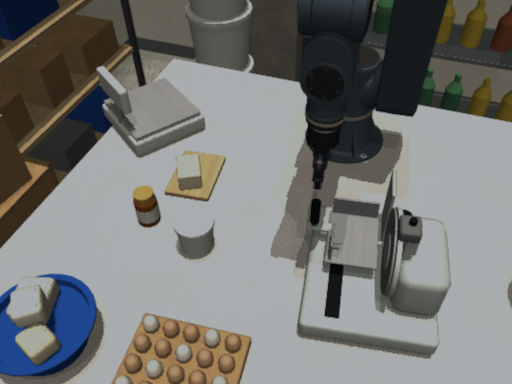

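The carriage is at the front, with the grip at (315,212). The tool is clear above it, and the board, cheese, tub and jar have not moved.

```bash
python3 -c "
from cell import env
env.job_done(); print(env.get_state()['clock'])"
```

```text
the job is handed in; nothing more can be done
the job is handed in; nothing more can be done
```

The carriage came free, ran back to the rear stop, and is now parked against the front stop. I handed the job in at about 28.6 s of the 61 s allowed.

- **Freeing it:** I gripped the black grip along the guide and pushed. It moved at about 15–18 N and let go after about 10 mm. The gripper held it throughout, so it did not shoot forward.
- **Rear stop:** I felt it at tool x ≈ 0.685 m and pressed to about 9 N in total, of which I put roughly 5 N on the stop itself. I held it there for half a second.
- **Front stop:** I felt it at tool x ≈ 0.543 m and pressed to about 9 N. I eased to about 5 N before opening the gripper and lifting straight up.
- **Last checks:** The force on the tool is about zero and it is clear above the grip. The wrist camera puts the grip centre at x ≈ 0.543 m, which agrees with where the stop was felt. In the scene picture the board, cheese, tub and jar look unmoved.

The soft spring plungers could barely be told apart from the force noise of about 0.5 N, so both stops were identified by the clear, stiff rise in force. While gripping there was also an up-and-down force on the grip of up to about 14 N, which I trimmed down on the way. No check failed.

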